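# Close the balance's draught shield and tare

### The job

An empty beaker stands on the pan of the laboratory balance, ready for weighing. With the fingertips only, gently push all three open doors of the draught shield (top, left and right) fully shut by their grips, then press the long tare key on the front panel right down and let it come up again. Grasp and lift nothing, press no other key, and leave the beaker and everything else on the bench as they are.

Things in the scene. Friction and masses are not known exactly. Their poses are not given: they have to be found in the camera images.
- balance: White fixed balance 325 (x) x 210 (y) x 235 mm tall without top grip, on a 25 mm stone slab. Origin on its underside, mid-width; +x runs from its front (-175 mm) to its back (+150), away from the robot at yaw 0; +y its left, as the robot sees it. Sloping control panel at x -175 to -65 mm, glazed chamber -65 to +85, white housing behind. Roof guide strips, z 235 mm, are its highest fixed parts.
- top_door (a joint): Roof door of the draught shield: a 153 x 184 x 4 mm glass pane, upper face at z = 234 mm of the balance, with a black grip bar. Joint value in m: 0 = fully shut, grows to 0.095 as the door slides towards the back (+x of the balance). Sliding friction about 1.2 N plus damping of 5 N s/m; it stays where it is left; hard stop at 0.
- top_push (a point): Centre of the REAR face of the top door's grip; moves with the door; axes as the balance. Grip: black bar across the door's front edge, 90 mm wide (y), 10 mm thick (x), 22 mm tall, rising from the pane (upper face 11 mm below this point) to 11 mm above it. Pushing this face to the front (-x of the balance) shuts the door.
- left_door (a joint): Door in the left (+y) side of the draught shield: a 153 x 140 x 4 mm glass pane in side rails, with a black grip. Joint value in m: 0 = fully shut, grows to 0.095 as the door slides towards the back (+x of the balance). Sliding friction about 1.2 N plus damping of 5 N s/m; it stays where it is left; hard stop at 0.
- left_push (a point): Centre of the REAR face of the left door's grip; moves with the door; axes as the balance. Grip: black upright tab near the door's front edge, 10 mm thick (x), standing out 22 mm from the pane's outside towards +y (this point is 11 mm from the pane), 50 mm tall (25 above and below this point); free space behind it. Pushing this face to the front (-x of the balance) shuts the door.
- right_door (a joint): Door in the right (-y) side of the draught shield: a 153 x 140 x 4 mm glass pane in side rails, with a black grip. Joint value in m: 0 = fully shut, grows to 0.095 as the door slides towards the back (+x of the balance). Sliding friction about 1.2 N plus damping of 5 N s/m; it stays where it is left; hard stop at 0.
- right_push (a point): Centre of the REAR face of the right door's grip; moves with the door; axes as the balance. Grip: black upright tab near the door's front edge, 10 mm thick (x), standing out 22 mm from the pane's outside towards -y (this point is 11 mm from the pane), 50 mm tall (25 above and below this point); free space behind it. Pushing this face to the front (-x of the balance) shuts the door.
- tare_key (a joint): The tare key: the long white bar key in the middle of the control panel, 56 mm (y of the balance) x 15 mm. Joint value 0 = up, 0.004 m = fully down, moving square to the panel; sprung: starts to move at about 2 N, fully down at about 4 N, comes up by itself.
- tare_key_top (a point): Centre of the tare key's top face, 7 mm above the panel when up (3 mm when down). The panel rises towards the back at 14 degrees, so z here is tilted 14 degrees to the front from vertical; y is the balance's y. 148 mm in front of the balance's origin; the chamber's front pane is 85 mm behind it.
- power_key (a joint): Small round power key (14 mm across) on the left (+y) of the long key, 66 mm from its centre. Joint value 0 = up, 0.004 m = fully down. To be left alone.
- menu_key (a joint): Small round menu key (14 mm across) on the right (-y) of the long key, 66 mm from its centre. Joint value 0 = up, 0.004 m = fully down. To be left alone.
- pan (a point): Centre of the upper face of the round steel weighing pan (90 mm across) inside the chamber, at z = 96 mm of the balance.
- beaker: Small empty glass beaker, 42 mm across, 58 mm tall, loose on the pan; origin at the centre of its underside, z up.
- cal_weight: Steel 200 g weight with a knob, 34 mm across, 60 mm tall, on the slab beside the balance; origin under its centre. Bystander.
- weigh_bottle: Small glass jar with white cap, 36 mm across, 55 mm tall, on the slab beside the balance; origin under its centre. Bystander.
- tape_roll: Roll of paper tape lying flat, 100 mm across, 48 mm tall; origin under its centre. Bystander.
- solvent_bottle: White plastic bottle with red cap, 64 mm across, 150 mm tall; origin under its centre. Bystander.
- sample_jar: Amber glass jar with black lid, 60 mm across, 75 mm tall; origin under its centre. Bystander.
- tensile_bar: Flat aluminium tensile specimen, about 170 x 19 x 5 mm, lying on the bench; origin under its centre. Bystander.
- spatula: Flat-bladed scraper with a wooden handle, 190 mm long, lying on the bench; origin under it. Bystander.

How it is judged:
By the outcome, as a careful person would: the job done as asked, in the order asked, and still so for the second after the job is handed in, with the robot touching nothing.
It also fails if it takes over 58 s, if anything falls off the work surface, if the arm or the gripper's body presses on something with over 40 N, if the wrist force passes 120 N, or if a joint passes its speed limit or range.

### The arm

A 6-joint arm with a two-finger parallel gripper is mounted at the origin on the work surface. World frame = base frame: x ahead of the robot, y to its left, z up, the work surface at z = 0. Lengths are in m, angles in rad, forces in N, time in s.
With the tool pointing down it reaches from about 0.35 to 1 m from the base axis. Payload 7.1 kg.
Tool frame: the origin (TCP) lies midway between the tips of the shut fingers; the grasp point (between the pads) lies 19 mm behind it; x points along the fingers, y is the direction in which the jaws open and shut, and the axes are right-handed (so a half turn about x gives the same grasp; the last joint's range is limited). The gripper opens to 85 mm and grips with 20 to 120 N. Pads are 22 mm wide; open, the fingers measure 114 mm over their backs; the gripper's body (76 mm by 85 mm) begins 54 mm behind the grasp point. The pads swing forward as they close: fully open they stand 13 mm farther back than shut.
Start: joints at [-1.253, 0.423, 1.63, -0, 1.089, -0.019], TCP at [0.207, -0.59, 0.231] pointing down, gripper open.
Joint ranges: [-3, 3], [-0.9, 2.11], [0.09, 2.58], [-1.31, 4.45], [0.11, 2.69], [-2.54, 2.54]. Speed limits (rad/s): [2.39, 2.39, 3.01, 3.14, 3.14, 3.14].

### API

Orientations are given as a unit quaternion [w, x, y, z].
In Python, from cell import ctrl gives the robot as it stands. Calls block until the motion is done:
- ctrl.movep(position, orientation): joint-space move of the TCP to a pose.
- ctrl.movel(position, rate=0.15, ori=None, contact_N=None): straight line of the TCP; ori=None keeps the orientation; rate is the mean speed in m/s. With contact_N (N) it stops when the force on the tool has changed by that much, and returns True; else False.
- ctrl.set_joints(angles): joint-space move.
- ctrl.set_gripper(opening, newtons=None): finger opening in m; newtons is the grip in N (None keeps the last); returns when the fingers have stopped.
- ctrl.pause(seconds).
- ctrl.solve_ik(position, orientation): joint angles nearest the present ones, or None.
- ctrl.sense(): the state.
- ctrl.get_image(name): name is "scene" or "side" or "wrist"; returns a dict with "image" (420x560x3 uint8, red, green, blue), "z_map" (420x560 float32, m along the optical axis (not along the pixel's ray), 0 where there is no reading), "camera_matrix" (3x3 intrinsics, pixels), "k1" (the pictures are not rectified: a ray, as slopes to the right and down, at radius r is drawn at 1 + k1 r^2 times it, then the intrinsics apply), "R" (3x3) and "t" (3): a world point X has camera coordinates R X + t; the wrist camera has in their place "hand_eye" (4x4, takes a point from camera to tool coordinates, whose origin is the TCP and whose axes are the tool frame's). Camera axes: x right, y down, z forward; pixel columns grow to the right and rows downward; lengths in m; the calibration is good to about 2 mm. A picture is of the moment at which its call begins: read the wrist's pose just before it.
A pose or a line that the arm cannot do raises ctrl.PlanningError and nothing moves.
- ctrl.hand_in(): hands the job in, once; it reports no verdict.
The state is a dict: "t": time; "qpos": joint angles; "qvel": joint speeds; "joint_torque": joint torques, N m; "position": TCP position; "tcp_rot": TCP orientation; "wrist_force": force on the tool from outside, world axes, zero at the start; "moment": the same for the moment, N m; "width": finger opening in m.
Only numpy, scipy, OpenCV 4.12 (cv2) and the standard library are available. Lean on these libraries where they do the work, as an engineer would, in place of code of your own. Each camera call takes 0.05 s, during which the arm holds its last target.

## Working session

There is one attempt and no reset: what is moved stays moved. The work goes in short steps, each a Python script; the robot and the scene stay as the last script left them, time stands still between calls to the robot, and variables do not carry over. Pictures are saved under pics/ and viewed, and the job is handed in when it is done.

```bash
ls; mkdir -p pics; python3 - <<'E'
from cell import ctrl
import cv2, numpy as np, pickle
s=ctrl.sense();print({k:np.round(v,3) for k,v in s.items()})
for n in ["scene","side","wrist"]:
    d=ctrl.get_image(n); cv2.imwrite(f"pics/{n}0.png",d["image"][:,:,::-1]); pickle.dump(d,open(f"pics/{n}0.pkl","wb"))
    print(n,{k:np.round(v,3).tolist() for k,v in d.items() if k not in("image","z_map")})
print(ctrl.sense()["t"])
E
```

```text
pics
{'t': np.float64(0.0), 'qpos': array([-1.253,  0.424,  1.631,  0.   ,  1.089, -0.019]), 'qvel': array([-0.001,  0.   ,  0.   , -0.   , -0.001, -0.001]), 'joint_torque': array([-0.0000e+00, -5.5737e+01, -2.8175e+01,  0.0000e+00,  7.0000e-03,
       -0.0000e+00]), 'position': array([ 0.206, -0.589,  0.231]), 'tcp_rot': array([-0.118, -0.697, -0.119,  0.697]), 'wrist_force': array([-0.24 , -0.108, -0.127]), 'moment': array([ 0.011, -0.014, -0.009]), 'width': np.float64(0.085)}
scene {'camera_matrix': [[444.974, 0.0, 281.735], [0.0, 444.974, 207.58], [0.0, 0.0, 1.0]], 'k1': -0.132, 'R': [[-0.872, -0.489, 0.004], [-0.47, 0.836, -0.284], [0.136, -0.25, -0.959]], 't': [0.445, 0.261, 1.268]}
side {'camera_matrix': [[488.607, 0.0, 281.872], [0.0, 488.607, 209.453], [0.0, 0.0, 1.0]], 'k1': -0.077, 'R': [[-0.808, -0.589, 0.009], [-0.562, 0.767, -0.31], [0.176, -0.256, -0.951]], 't': [0.412, 0.325, 1.383]}
wrist {'camera_matrix': [[307.526, 0.0, 278.653], [0.0, 307.526, 208.406], [0.0, 0.0, 1.0]], 'k1': -0.055, 'hand_eye': [[-0.001, -0.278, 0.961, -0.143], [1.0, -0.001, 0.001, 0.0], [0.001, 0.961, 0.278, -0.069], [0.0, 0.0, 0.0, 1.0]]}
0.15
```

View pics/scene0.png

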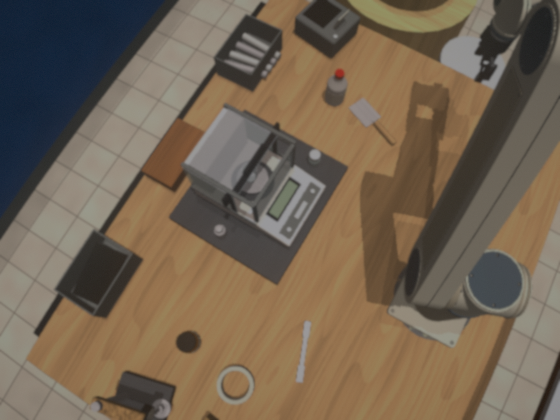

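View pics/side0.png

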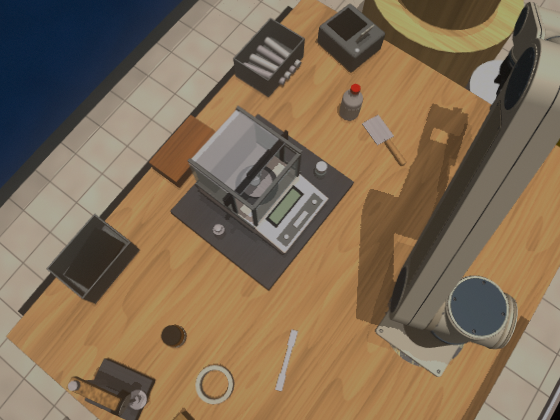

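View pics/wrist0.png

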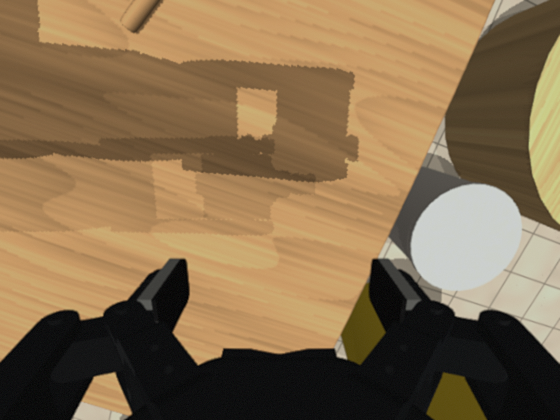

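The scene and side views show the balance near (255,175) px, with its panel facing the robot at the lower right. The weight and the bottle stand beside it. I'll zoom in on both views.

```bash
python3 - <<'E'
import cv2, pickle,numpy as np
for n in ["scene","side"]:
    im=pickle.load(open(f"pics/{n}0.pkl","rb"))["image"][:,:,::-1]
    c=im[90:290,160:360]; c=cv2.resize(c,(600,600),interpolation=cv2.INTER_CUBIC)
    c=np.clip(c*1.3,0,255).astype(np.uint8)
    cv2.imwrite(f"pics/{n}0z.png",c)
E
```

```text
(no output)
```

View pics/scene0z.png

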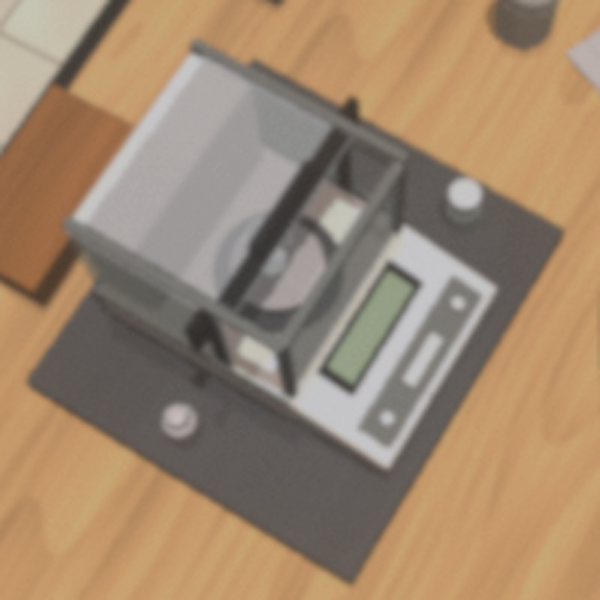

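View pics/side0z.png

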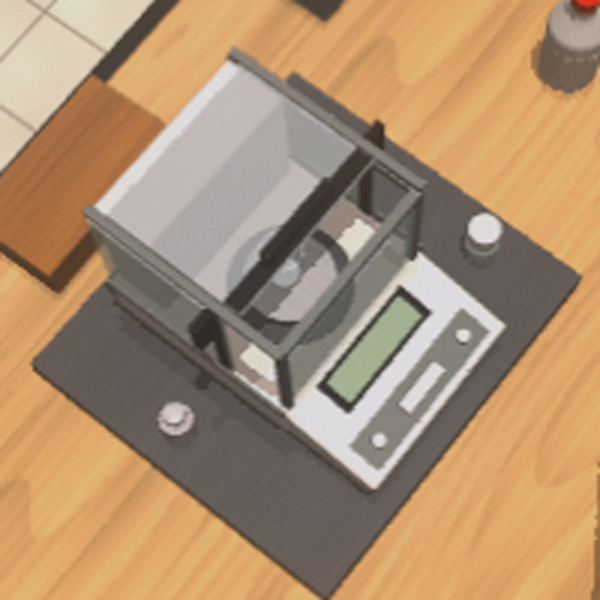

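```bash
cat > h.py <<'E'
import numpy as np, cv2, pickle
from scipy.spatial.transform import Rotation as Ro
def campose(d,s=None):
    """returns camera->world R, origin"""
    if "R" in d: R=np.array(d["R"]);return R.T,-R.T@np.array(d["t"])
    H=np.array(d["hand_eye"]); q=s["tcp_rot"]; T=Ro.from_quat([q[1],q[2],q[3],q[0]]).as_matrix()
    return T@H[:3,:3], T@H[:3,3]+np.array(s["position"])
def ray(d,uv,s=None):
    K=np.array(d["camera_matrix"]);k=float(d["k1"]);Rw,o=campose(d,s)
    uv=np.atleast_2d(np.float64(uv)).reshape(-1,1,2)
    n=cv2.undistortPoints(uv,K,np.array([k,0,0,0.]),None,None,None).reshape(-1,2) if False else cv2.undistortPointsIter(uv,K,np.array([k,0,0,0.]),np.eye(3),np.eye(3),(3,50,1e-10)).reshape(-1,2)
    D=np.c_[n,np.ones(len(n))]@Rw.T
    return o,D
def onz(d,uv,z,s=None):
    o,D=ray(d,uv,s); return o+D*((z-o[2])/D[:,2])[:,None]
def proj(d,X,s=None):
    K=np.array(d["camera_matrix"]);Rw,o=campose(d,s)
    C=(np.atleast_2d(X)-o)@Rw; n=C[:,:2]/C[:,2:]; n=n*(1+d["k1"]*(n**2).sum(1,keepdims=True))
    return n@K[:2,:2].T+K[:2,2]
def tri(obs):
    """obs list of (d,uv,s)"""
    A=np.zeros((3,3));b=np.zeros(3);L=[]
    for d,uv,s in obs:
        o,D=ray(d,uv,s);v=D[0]/np.linalg.norm(D[0]);P=np.eye(3)-np.outer(v,v);A+=P;b+=P@o;L.append((o,P))
    X=np.linalg.solve(A,b); return X,[np.linalg.norm(P@(X-o)) for o,P in L]
def load(n): return pickle.load(open(f"pics/{n}.pkl","rb"))
E
python3 - <<'E'
from h import *
a=load("scene0");b=load("side0")
z=lambda x,y:[(x+.5)/3-.5+160,(y+.5)/3-.5+90]
pts={"power":((387,418),(379,440)),"menu":((458,303),(463,336)),"tare":((423,360),(422,388)),
"roofFL":((287,340),(278,352)),"roofFR":((403,160),(422,188)),"roofBL":((72,225),(93,213)),"roofBR":((197,46),(233,53)),
"slabF":((350,580),(326,598)),"slabR":((562,233),(579,280)),"weight":((179,415),(176,415)),"bottle":((465,190),(484,229))}
for k,(p,q) in pts.items():
    X,r=tri([(a,z(*p),None),(b,z(*q),None)])
    zz=None
    o,D=ray(b,z(*q)); Rw,_=campose(b); u=np.round(z(*q)).astype(int); dep=b["z_map"][u[1],u[0]]
    print(k,X.round(3),np.round(r,4),"depth",(o+D[0]*dep).round(3))
E
```

```text
power [0.461 0.048 0.089] [0.0002 0.0002] depth [0.462 0.047 0.086]
menu [ 0.457 -0.084  0.085] [0.0001 0.0001] depth [ 0.458 -0.085  0.081]
tare [ 0.461 -0.022  0.072] [0. 0.] depth [ 0.459 -0.018  0.086]
roofFL [0.524 0.097 0.362] [0.0025 0.0025] depth [0.548 0.075 0.261]
roofFR [ 0.552 -0.14   0.202] [0.0002 0.0002] depth [ 0.539 -0.118  0.257]
roofBL [0.751 0.071 0.263] [0.001 0.001] depth [0.753 0.069 0.258]
roofBR [ 0.752 -0.126  0.256] [0.0009 0.0009] depth [ 0.752 -0.126  0.257]
slabF [ 0.424  0.185 -0.015] [0.0004 0.0004] depth [0.42  0.189 0.026]
slabR [ 0.408 -0.234 -0.003] [0.0002 0.0002] depth [ 0.408 -0.235 -0.007]
weight [0.644 0.132 0.032] [0.0001 0.0001] depth [0.632 0.14  0.079]
bottle [ 0.507 -0.193  0.074] [0.0017 0.0017] depth [ 0.505 -0.189  0.08 ]
```

```bash
python3 - <<'E'
from h import *
from cell import ctrl
s=ctrl.sense()
q=s["tcp_rot"];T=Ro.from_quat([q[1],q[2],q[3],q[0]]).as_matrix();print(T.round(3),s["t"])
def quat(xa,za):
    x=np.array(xa,float);x/=np.linalg.norm(x);z=np.array(za,float);z-=x*(z@x);z/=np.linalg.norm(z)
    R=np.c_[x,np.cross(z,x),z];p=Ro.from_matrix(R).as_quat();return [p[3],p[0],p[1],p[2]]
for nm,p,xa,za in [("zfwd",[.6,0,.46],[0,0,-1],[1,0,0]),("zback",[.6,0,.46],[0,0,-1],[-1,0,0]),("zleft",[.6,0,.46],[0,0,-1],[0,1,0]),("zright",[.6,0,.46],[0,0,-1],[0,-1,0]),
 ("tiltL",[.65,.11,.17],[0,-.5,-.87],[1,0,0]),("tiltL2",[.65,.11,.17],[0,-.5,-.87],[-1,0,0]),("tiltR",[.65,-.14,.17],[0,.5,-.87],[1,0,0]),
 ("tare",[.46,-.02,.1],[.242,0,-.97],[1,0,0]),("top",[.67,-.02,.266],[0,0,-1],[1,0,0])]:
    r=ctrl.solve_ik(p,quat(xa,za));print(nm,None if r is None else np.round(r,2))
E
```

```text
[[-0.     0.33  -0.944]
 [ 0.001 -0.944 -0.33 ]
 [-1.    -0.001 -0.   ]] 0.15
zfwd [-0.02  0.21  1.41 -0.    1.52 -1.59]
zback [-0.02  0.21  1.41 -0.    1.52  1.55]
zleft None
zright [-0.02  0.21  1.41 -0.    1.52 -0.02]
tiltL [ 0.36  0.64  1.51 -0.52  1.23 -0.97]
tiltL2 [ 0.36  0.64  1.51 -0.52  1.23  2.17]
tiltR [-0.44  0.66  1.48  0.49  1.28 -2.22]
tare [-0.08  0.35  2.23  0.06  0.33 -1.71]
top [-0.05  0.46  1.49 -0.    1.19 -1.62]
```

```bash
cat >> h.py <<'E'
def quat(xa,za):
    x=np.array(xa,float);x/=np.linalg.norm(x);z=np.array(za,float);z-=x*(z@x);z/=np.linalg.norm(z)
    R=np.c_[x,np.cross(z,x),z];p=Ro.from_matrix(R).as_quat();return [p[3],p[0],p[1],p[2]]
def shot(ctrl,cam,name):
    s=ctrl.sense();d=ctrl.get_image(cam);pickle.dump((d,s),open(f"pics/{name}.pkl","wb"));cv2.imwrite(f"pics/{name}.png",d["image"][:,:,::-1]);return d,s
E
python3 - <<'E'
from h import *
from cell import ctrl
Q=quat([0,0,-1],[-1,0,0])
# lift first so the swing clears everything
ctrl.movep([.61,-.02,.50],Q)
d,s=shot(ctrl,"wrist","w1");print(s["t"],s["position"].round(3),s["qpos"].round(2))
E
```

```text
2.7917 [ 0.61  -0.021  0.5  ] [-0.05  0.22  1.32 -0.    1.6   1.52]
```

View pics/w1.png

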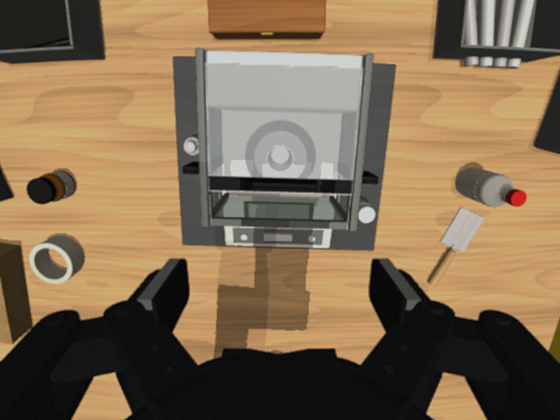

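The wrist view from above shows the roof (cols 197–370, rows 50–230) and the top grip bar near (283,185). The left tab is near (190,169), the right tab near (370,178), and the keys sit at row 238. I'll zoom in to get edges.

```bash
python3 - <<'E'
from h import *
d,s=load("w1"); c=d["image"][130:260,165:400,::-1]
c=cv2.resize(c,None,fx=3.4,fy=3.4,interpolation=cv2.INTER_CUBIC); c=np.clip(c.astype(float)*1.8,0,255).astype(np.uint8)
for i in range(165,400,20): cv2.putText(c,str(i),(int((i-165)*3.4),10),0,.35,(0,0,255));cv2.line(c,(int((i-165+.5)*3.4),12),(int((i-165+.5)*3.4),18),(0,0,255))
for i in range(130,260,10): cv2.putText(c,str(i),(0,int((i-130+.5)*3.4)),0,.35,(0,0,255))
cv2.imwrite("pics/w1z.png",c)
b=load("side0"); e=b["image"][100:230,180:320,::-1];e=cv2.resize(e,None,fx=4.5,fy=4.5,interpolation=cv2.INTER_CUBIC);cv2.imwrite("pics/side0zz.png",np.clip(e.astype(float)*1.7,0,255).astype(np.uint8))
E
```

```text
(no output)
```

View pics/w1z.png

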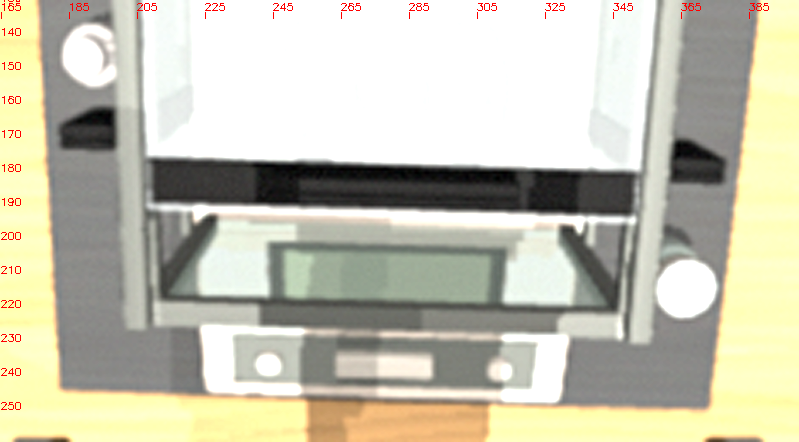

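View pics/side0zz.png

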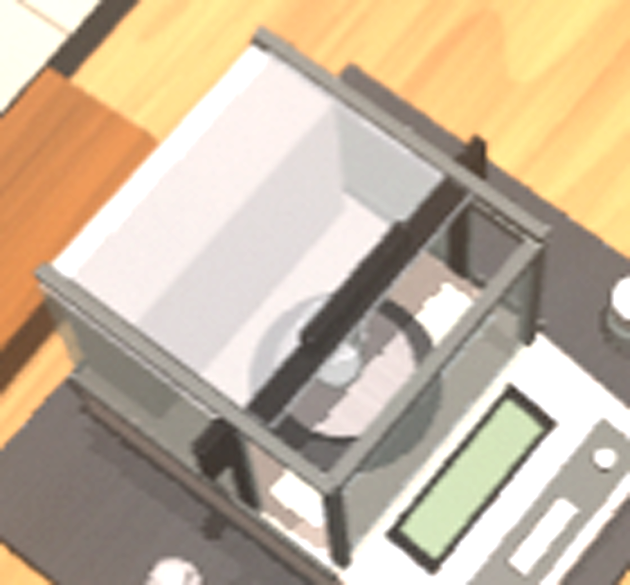

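```bash
python3 - <<'E'
from h import *
d,s=load("w1"); b=load("side0"); a=load("scene0")
def cloud(d,s):
    v,u=np.mgrid[0:420,0:560]; o,D=ray(d,np.c_[u.ravel(),v.ravel()].astype(float),s); P=o+D*d["z_map"].ravel()[:,None]; return P.reshape(420,560,3)
w=lambda x,y:[165+(x+.5)/3.4-.5,130+(y+.5)/3.4-.5]
pw,mn,ta=[onz(d,w(*p),z,s)[0] for p,z in (((268,365),.086),((500,372),.086),((384,365),.086))]
print("keys wrist",pw.round(4),mn.round(4),ta.round(4),"dist",np.linalg.norm(pw-mn), "yaw",np.arctan2(-(pw-mn)[0],(pw-mn)[1]))
z2=lambda x,y:[(x+.5)/3-.5+160,(y+.5)/3-.5+90]
for n,im,P in (("scene",a,((387,418),(458,303))),("side",b,((379,440),(463,336)))):
    p,m=[onz(im,z2(*q),.086)[0] for q in P]; print(n,p.round(4),m.round(4),"mid",((p+m)/2).round(4),np.linalg.norm(p-m),np.arctan2(-(p-m)[0],(p-m)[1]))
C=cloud(d,s); 
for nm,im,s_ in (("wrist",d,s),("side",b,None),("scene",a,None)):
    C=cloud(im,s_);Z=C[...,2];ok=im["z_map"]>0
    m=ok&(Z>.268)&(Z<.295)&(C[...,0]>.5)&(C[...,0]<.8)&(abs(C[...,1])<.15)
    p=C[m]; print(nm,"top grip pts",len(p), p.min(0).round(3) if len(p) else "",p.max(0).round(3) if len(p) else "",p.mean(0).round(3) if len(p) else "")
    g=im["image"].max(2)
    for sd in (1,-1):
        y=C[...,1]+.021; m=ok&(g<45)&(Z>.1)&(Z<.25)&(sd*y>.104)&(sd*y<.16)&(C[...,0]>.5)&(C[...,0]<.76)
        p=C[m]; 
        if len(p):print("  tab",sd,len(p),np.percentile(p,[2,50,98],axis=0).round(3).tolist())
    m=ok&(Z>.25)&(Z<.27)&(C[...,0]>.5)&(C[...,0]<.8)&(abs(C[...,1])<.2);p=C[m];print("  roof",p.min(0).round(3),p.max(0).round(3))
E
```

```text
keys wrist [0.4608 0.0462 0.086 ] [ 0.4562 -0.0862  0.086 ] [ 0.4607 -0.0199  0.086 ] dist 0.13245817980437144 yaw -0.03429085245476417
scene [0.4615 0.0478 0.086 ] [ 0.4572 -0.0836  0.086 ] mid [ 0.4593 -0.0179  0.086 ] 0.1314779817978322 -0.0328286617528587
side [0.4616 0.0475 0.086 ] [ 0.4571 -0.0834  0.086 ] mid [ 0.4593 -0.018   0.086 ] 0.1309660796426044 -0.03431697283428778
wrist top grip pts 739 [ 0.596 -0.068  0.268] [0.608 0.021 0.283] [ 0.603 -0.024  0.28 ]
  tab 1 42 [[0.623, 0.085, 0.217], [0.624, 0.093, 0.237], [0.624, 0.099, 0.25]]
  tab -1 43 [[0.61, -0.147, 0.214], [0.61, -0.141, 0.238], [0.611, -0.132, 0.249]]
  roof [ 0.537 -0.15   0.25 ] [0.761 0.101 0.27 ]
side top grip pts 171 [ 0.597 -0.068  0.268] [0.61  0.022 0.284] [ 0.603 -0.022  0.278]
  tab 1 37 [[0.615, 0.084, 0.21], [0.616, 0.093, 0.23], [0.618, 0.103, 0.249]]
  tab -1 1 [[0.602, -0.125, 0.172], [0.602, -0.125, 0.172], [0.602, -0.125, 0.172]]
  roof [ 0.539 -0.15   0.25 ] [0.762 0.102 0.27 ]
scene top grip pts 187 [ 0.597 -0.068  0.268] [0.61  0.023 0.286] [ 0.603 -0.021  0.279]
  tab 1 29 [[0.615, 0.084, 0.213], [0.615, 0.091, 0.231], [0.616, 0.103, 0.249]]
  roof [ 0.539 -0.15   0.25 ] [0.762 0.103 0.27 ]
```

```bash
python3 - <<'E'
from h import *
def cloud(d,s):
    v,u=np.mgrid[0:420,0:560]; o,D=ray(d,np.c_[u.ravel(),v.ravel()].astype(float),s); P=o+D*d["z_map"].ravel()[:,None]; return P.reshape(420,560,3)
c,sn=np.cos(-.034),np.sin(-.034);B=np.array([[c,-sn,0],[sn,c,0],[0,0,1]]);O=np.array([.6073,-.0237,.025])
d,s=load("w1"); b=load("side0"); a=load("scene0")
for nm,im,s_ in (("wrist",d,s),("side",b,None),("scene",a,None)):
    C=(cloud(im,s_)-O)@B;ok=im["z_map"]>0;g=im["image"].max(2)
    for sd in (1,-1):
        m=ok&(C[...,2]>.08)&(C[...,2]<.27)&(sd*C[...,1]>.109)&(sd*C[...,1]<.16)&(C[...,0]>-.1)&(C[...,0]<.15)
        p=C[m]
        if len(p):print(nm,sd,len(p),np.percentile(p,[0,5,50,95,100],axis=0).round(3).T.tolist())
    m=ok&(C[...,2]>.244)&(C[...,2]<.27)&(abs(C[...,0])<.15)&(abs(C[...,1])<.1);p=C[m];print(nm,"grip",np.percentile(p,[0,5,50,95,100],axis=0).round(3).T.tolist())
    m=ok&(abs(C[...,2]-.235)<.006)&(abs(C[...,0])<.2)&(abs(C[...,1])<.2);p=C[m];print(nm,"roof",np.percentile(p,[0,1,50,99,100],axis=0).round(3).T.tolist())
    if nm=="wrist":
        for sd in (1,-1):
            m=ok&(C[...,2]>.08)&(C[...,2]<.27)&(sd*C[...,1]>.108)&(sd*C[...,1]<.16)&(C[...,0]>-.1)&(C[...,0]<.15)
            vs,us=np.nonzero(m);print("pix",us.min(),us.max(),vs.min(),vs.max())
            for v in range(vs.min(),vs.max()+1): 
                q=m[v];print(v,q.sum(),C[v][q].mean(0).round(3))
E
```

```text
wrist 1 144 [[0.003, 0.003, 0.01, 0.012, 0.013], [0.109, 0.11, 0.117, 0.124, 0.125], [0.182, 0.193, 0.229, 0.231, 0.232]]
wrist -1 154 [[-0.067, -0.002, 0.005, 0.007, 0.007], [-0.127, -0.125, -0.118, -0.11, -0.109], [0.083, 0.194, 0.23, 0.232, 0.233]]
wrist grip [[-0.011, -0.009, -0.004, -0.0, 0.0], [-0.045, -0.041, -0.0, 0.041, 0.045], [0.244, 0.247, 0.256, 0.257, 0.258]]
wrist roof [[-0.068, -0.048, 0.064, 0.136, 0.151], [-0.127, -0.102, 0.0, 0.102, 0.125], [0.229, 0.231, 0.234, 0.237, 0.241]]
pix 182 218 161 198
161 6 [0.012 0.12  0.183]
162 8 [0.012 0.118 0.193]
163 10 [0.012 0.117 0.203]
164 12 [0.012 0.116 0.213]
165 13 [0.012 0.115 0.222]
166 13 [0.012 0.116 0.229]
167 13 [0.011 0.117 0.23 ]
168 14 [0.01  0.117 0.23 ]
169 13 [0.008 0.116 0.23 ]
170 13 [0.007 0.116 0.23 ]
171 13 [0.006 0.116 0.229]
172 13 [0.005 0.116 0.23 ]
173 13 [0.003 0.116 0.23 ]
174 0 [nan nan nan]
175 0 [nan nan nan]
176 0 [nan nan nan]
177 0 [nan nan nan]
178 0 [nan nan nan]
179 0 [nan nan nan]
180 0 [nan nan nan]
181 0 [nan nan nan]
182 0 [nan nan nan]
183 0 [nan nan nan]
184 0 [nan nan nan]
185 0 [nan
[... 1516 characters left out ...]
side roof [[-0.067, -0.054, 0.058, 0.139, 0.152], [-0.124, -0.102, 0.004, 0.103, 0.126], [0.229, 0.229, 0.233, 0.238, 0.241]]
scene 1 97 [[-0.063, -0.003, 0.006, 0.066, 0.119], [0.109, 0.109, 0.117, 0.127, 0.127], [0.08, 0.082, 0.206, 0.232, 0.234]]
scene -1 40 [[-0.001, -0.001, 0.0, 0.008, 0.009], [-0.126, -0.126, -0.119, -0.111, -0.109], [0.181, 0.194, 0.227, 0.232, 0.232]]
scene grip [[-0.009, -0.008, -0.004, 0.001, 0.003], [-0.044, -0.04, 0.003, 0.043, 0.046], [0.244, 0.246, 0.255, 0.259, 0.261]]
scene roof [[-0.066, -0.057, 0.058, 0.14, 0.151], [-0.123, -0.1, 0.007, 0.103, 0.127], [0.229, 0.23, 0.234, 0.239, 0.241]]<stdin>:19: RuntimeWarning: Mean of empty slice.
  ret = um.true_divide(
```

Everything agrees with the given sizes:
- **Balance:** origin (0.6073, −0.0237, 0.025), yaw −0.034.
- **Height checks:** key spacing is about 131–132 mm (132 expected), the roof is at 0.235 and the grip top at 0.256.
- **Grip rear faces, balance x:** top ≈ +0.001, left ≈ +0.0125, right ≈ +0.0075.
- **Side tabs:** z 0.180–0.230, y ±0.105–0.127.

I'll shut the top door first.

```bash
cat >> h.py <<'E'
c_,s_n=np.cos(-.034),np.sin(-.034);B=np.array([[c_,-s_n,0],[s_n,c_,0],[0,0,1]]);O=np.array([.6073,-.0237,.025])
def w(*p): return (O+B@np.array(p)).tolist()
def inb(X): return B.T@(np.array(X)-O)
def bq(xa,za): return quat(B@np.array(xa,float),B@np.array(za,float))
def rep(ctrl,l=""):
    s=ctrl.sense();print(l,"t",round(float(s["t"]),2),"tcp_b",inb(s["position"]).round(4),"F",(B.T@s["wrist_force"]).round(2))
def push(ctrl,y,z,x1,xend=-.08):
    """fast to x1, then slow until the stop"""
    r=ctrl.movel(w(x1,y,z),rate=.05,contact_N=6);rep(ctrl,f"fast {r}")
    if r: return
    r=ctrl.movel(w(xend,y,z),rate=.02,contact_N=4);rep(ctrl,f"slow {r}")
E
python3 - <<'E'
from h import *
from cell import ctrl
Q=bq([0,0,-1],[-1,0,0])
ctrl.set_gripper(0,20); rep(ctrl,"closed")
ctrl.movep(w(.037,0,.30),Q); rep(ctrl)
ctrl.movel(w(.037,0,.242),rate=.12,contact_N=6); rep(ctrl,"down")
push(ctrl,0,.242,-.028)
shot(ctrl,"side","s1")
E
```

```text
closed t 3.61 tcp_b [0.0026 0.0038 0.475 ] F [-0.5   1.23 -0.46]
 t 4.35 tcp_b [0.0378 0.     0.3014] F [-0.57  0.11  1.26]
down t 4.98 tcp_b [0.0377 0.     0.2432] F [-0.27 -0.18  1.15]
fast False t 6.43 tcp_b [-2.80e-02  1.00e-04  2.42e-01] F [ 1.13 -0.14  0.14]
slow True t 7.36 tcp_b [-0.0374  0.      0.2419] F [ 1.12  0.47 -0.64]
```

View pics/s1.png

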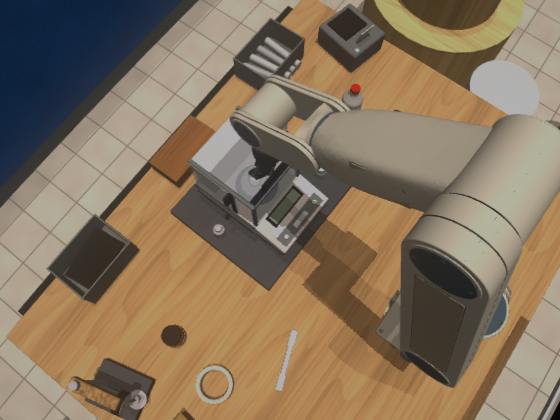

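The slow push stopped at −0.037, but only 1.1 N remains. I'll push again to confirm this is the hard stop.

```bash
python3 - <<'E'
from h import *
from cell import ctrl
r=ctrl.movel(w(-.06,0,.242),rate=.025,contact_N=8);rep(ctrl,r)
r=ctrl.movel(w(-.06,0,.242),rate=.025,contact_N=8);rep(ctrl,r)
E
```

```text
True t 7.7 tcp_b [-0.0373 -0.      0.2417] F [ 1.79 -0.24  0.87]
True t 7.99 tcp_b [-0.0373  0.      0.2416] F [ 0.86 -0.03  0.73]
```

```bash
python3 - <<'E'
from h import *
from cell import ctrl
ctrl.movel(w(-.02,0,.243),rate=.1)
ctrl.movel(w(-.02,0,.30),rate=.2)
t=np.radians(15);Q=bq([0,-np.sin(t),-np.cos(t)],[-1,0,0])
ctrl.movep(w(.045,.124,.29),Q);rep(ctrl)
r=ctrl.movel(w(.045,.124,.20),rate=.12,contact_N=6);rep(ctrl,("down",r))
if not r: push(ctrl,.124,.20,-.022)
r=ctrl.movel(w(-.07,.124,.20),rate=.025,contact_N=8);rep(ctrl,r)
shot(ctrl,"side","s2")
E
```

```text
t 9.38 tcp_b [0.0441 0.1249 0.2879] F [-0.32 -0.42  0.37]
('down', False) t 10.28 tcp_b [0.0455 0.1239 0.2009] F [-0.09  0.04 -0.18]
fast False t 11.78 tcp_b [-0.022   0.1241  0.1999] F [-0.86 -0.08 -0.01]
slow True t 12.97 tcp_b [-0.0378  0.124   0.2   ] F [1.71 0.45 1.42]
True t 13.31 tcp_b [-0.0378  0.124   0.1998] F [ 1.73 -0.52  0.95]
```

View pics/s2.png

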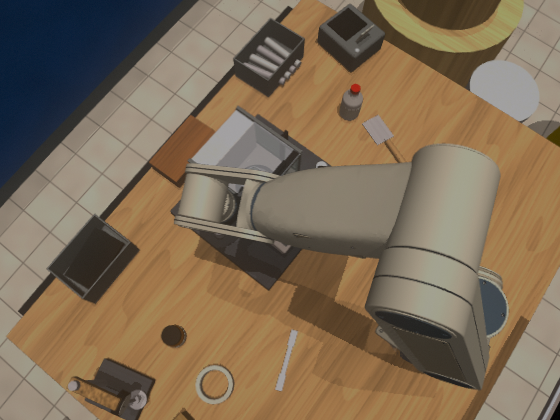

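The left door also stopped hard, at −0.0378, the same place as the top door. The arm hides the doors in this picture. I'll do the right door next.

```bash
python3 - <<'E'
from h import *
from cell import ctrl
ctrl.movel(w(-.02,.126,.20),rate=.1)
ctrl.movel(w(-.01,.126,.31),rate=.25)
ctrl.movep(w(.02,0,.33),bq([0,0,-1],[-1,0,0]))
t=np.radians(15);Q=bq([0,np.sin(t),-np.cos(t)],[-1,0,0])
ctrl.movep(w(.04,-.124,.29),Q);rep(ctrl)
r=ctrl.movel(w(.04,-.124,.20),rate=.12,contact_N=6);rep(ctrl,("down",r))
if not r: push(ctrl,-.124,.20,-.022)
r=ctrl.movel(w(-.07,-.124,.20),rate=.025,contact_N=8);rep(ctrl,r)
E
```

```text
t 15.48 tcp_b [ 0.0397 -0.1231  0.2886] F [-0.78  0.23  0.8 ]
('down', False) t 16.38 tcp_b [ 0.0406 -0.1239  0.2009] F [-0.05 -0.3   0.11]
fast False t 17.77 tcp_b [-0.022  -0.1238  0.1999] F [ 0.03 -0.21  0.47]
slow True t 18.94 tcp_b [-0.0369 -0.1241  0.2   ] F [ 2.3  -0.74  1.35]
True t 19.29 tcp_b [-0.0369 -0.1241  0.1998] F [ 2.79 -0.5   0.75]
```

```bash
python3 - <<'E'
from h import *
from cell import ctrl
ctrl.movel(w(-.02,-.126,.20),rate=.1)
ctrl.movel(w(-.01,-.126,.31),rate=.25)
ctrl.movep(w(0.02,0,.46),bq([0,0,-1],[-1,0,0]));ctrl.pause(.2);rep(ctrl)
d,s=shot(ctrl,"wrist","w2")
v,u=np.mgrid[0:420,0:560]; o,D=ray(d,np.c_[u.ravel(),v.ravel()].astype(float),s); C=((o+D*d["z_map"].ravel()[:,None]-O)@B).reshape(420,560,3);ok=d["z_map"]>0
for sd in (1,-1):
    m=ok&(C[...,2]>.18)&(C[...,2]<.27)&(sd*C[...,1]>.109)&(sd*C[...,1]<.16)&(C[...,0]>-.1)&(C[...,0]<.15);p=C[m];print(sd,len(p),np.percentile(p,[0,5,50,95,100],axis=0).round(4).T.tolist())
m=ok&(C[...,2]>.244)&(C[...,2]<.27)&(abs(C[...,0])<.15)&(abs(C[...,1])<.1);p=C[m];print("grip",np.percentile(p,[0,5,50,95,100],axis=0).round(4).T.tolist())
E
```

```text
t 21.23 tcp_b [ 0.0196 -0.0015  0.4579] F [ 0.64 -0.12 -0.86]
1 188 [[-0.0592, -0.0583, -0.0504, -0.0497, -0.0495], [0.1092, 0.1101, 0.1175, 0.1236, 0.125], [0.1809, 0.1881, 0.2239, 0.231, 0.2322]]
-1 214 [[-0.0581, -0.0574, -0.0495, -0.0489, -0.0486], [-0.1269, -0.1257, -0.1184, -0.11, -0.109], [0.1844, 0.1906, 0.2265, 0.2314, 0.2323]]
grip [[-0.0594, -0.0587, -0.0521, -0.0492, -0.0489], [-0.0451, -0.0404, -0.0005, 0.0397, 0.0446], [0.244, 0.2464, 0.2559, 0.2572, 0.2585]]
```

View pics/w2.png

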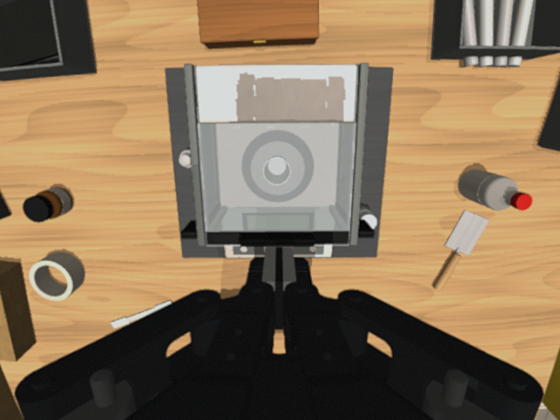

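All three grips' rear faces now measure x ≈ −0.049, down from 0.001–0.0125. The roof opening is closed, with the door edge at row 238. The beaker at (277,165) still stands on the pan. Next I'll press the tare key square to the panel.

```bash
python3 - <<'E'
from h import *
from cell import ctrl
a=np.radians(14);n=np.array([-np.sin(a),0,np.cos(a)]);K=np.array([-.148,0.0,.061]);Q=bq(-n,[1,0,0])
P=lambda h:w(*(K+h*n))
print([None if ctrl.solve_ik(x,Q) is None else np.round(ctrl.solve_ik(x,Q),2).tolist() for x in (w(-.19,0,.36),P(.12),P(.01),P(-.006))])
ctrl.movep(w(-.19,0,.36),Q);rep(ctrl)
d,s=shot(ctrl,"wrist","w3")
print(s["tcp_rot"])
E
```

```text
[[-0.08, -0.19, 2.0, 0.01, 1.09, -1.62], [-0.08, 0.08, 2.21, 0.02, 0.6, -1.63], [-0.07, 0.35, 2.23, 0.03, 0.31, -1.64], [-0.07, 0.39, 2.23, 0.03, 0.27, -1.64]]
 t 23.94 tcp_b [-0.1898 -0.      0.3602] F [ 0.5  -0.7  -1.01]
[ 0.78797731  0.01058228  0.61546524 -0.01350228]
```

View pics/w3.png

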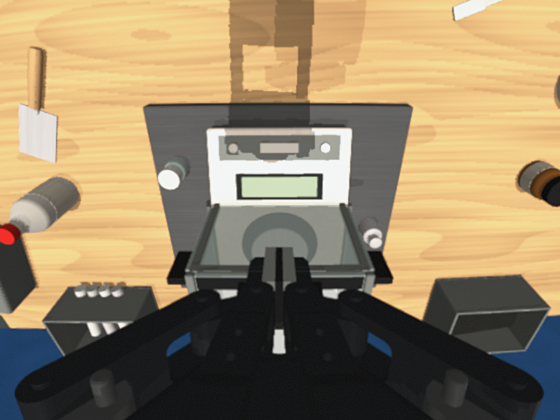

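The key row is at row 148: menu at (233,148), tare at (279,148) and power at (324,148). I'll locate it in this view as a check before pressing.

```bash
python3 - <<'E'
from h import *
d,s=load("w3");im=d["image"]
roi=im[120:180,200:360].astype(int);mn=roi.min(2)
c=np.clip(im[120:210,195:365,::-1].astype(float)*1.3,0,255).astype(np.uint8);cv2.imwrite("pics/w3z.png",cv2.resize(c,None,fx=4.5,fy=4.5,interpolation=cv2.INTER_CUBIC))
for p in [(233,148),(279,148),(324,148)]:
    X=inb(onz(d,p,.086,s)[0]);o,D=ray(d,p,s);Y=inb(o+D[0]*d["z_map"][p[1],p[0]]);print(p,X.round(4),Y.round(4))
E
```

```text
(233, 148) [-0.1492 -0.0664  0.061 ] [-0.1487 -0.0666  0.0597]
(279, 148) [-0.149  -0.0009  0.061 ] [-0.1486 -0.0009  0.0597]
(324, 148) [-0.1491  0.0632  0.061 ] [-0.1488  0.0633  0.0602]
```

View pics/w3z.png

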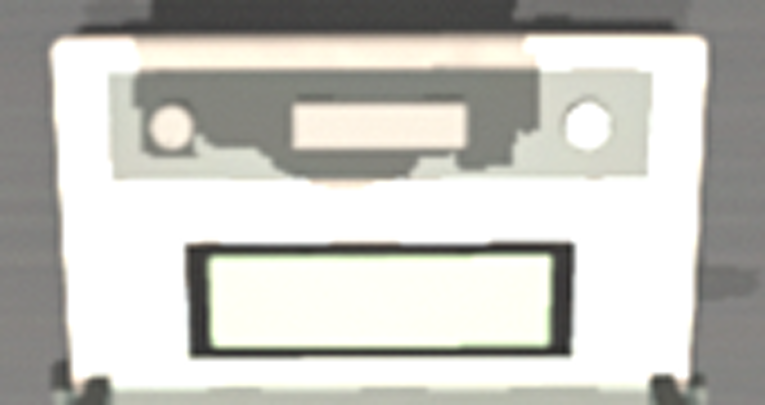

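```bash
python3 - <<'E'
from h import *
from cell import ctrl
a=np.radians(14);n=np.array([-np.sin(a),0,np.cos(a)]);K=np.array([-.148,-.0005,.0605]);Q=bq(-n,[1,0,0])
P=lambda h:w(*(K+h*n))
def H(l):
    s=ctrl.sense();b=inb(s["position"])-K;print(l,"t",round(float(s["t"]),2),"h",round(float(b@n)*1e3,2),"dx,dy",(b[:2]*1e3).round(1),"Fn",round(float(B.T@s["wrist_force"]@n),2))
ctrl.movel(P(.10),rate=.25,ori=Q);H("hi")
ctrl.movel(P(.012),rate=.12,contact_N=5);H("near")
ctrl.pause(.3);H("near")
r=ctrl.movel(P(.003),rate=.015,contact_N=2);H(f"a {r}")
for h in (.001,-.001,-.002,-.003,-.004,-.005,-.006,-.007,-.008):
    r=ctrl.movel(P(h),rate=.01,contact_N=9);H(f"{h} {r}")
    if r: break
E
```

```text
hi t 24.96 h 100.45 dx,dy [-23.6  -0. ] Fn 0.01
near t 25.84 h 12.54 dx,dy [-2.6 -0. ] Fn 0.6
near t 26.14 h 12.45 dx,dy [-2.7 -0. ] Fn 0.45
a False t 26.89 h 2.94 dx,dy [-0.8  0. ] Fn -0.4
0.001 False t 27.24 h 0.98 dx,dy [-0.2 -0. ] Fn -0.21
-0.001 False t 27.59 h -0.98 dx,dy [ 0.4 -0. ] Fn 1.98
-0.002 False t 27.84 h -1.99 dx,dy [ 0.6 -0. ] Fn 1.72
-0.003 False t 28.09 h -3.0 dx,dy [ 0.9 -0. ] Fn 3.58
-0.004 False t 28.34 h -4.01 dx,dy [ 1.1 -0. ] Fn 3.64
-0.005 False t 28.59 h -4.82 dx,dy [1.3 0. ] Fn 8.25
-0.006 False t 28.84 h -5.09 dx,dy [1.4 0. ] Fn 24.76
-0.007 False t 29.09 h -5.38 dx,dy [ 1.5 -0. ] Fn 41.65
-0.008 False t 29.34 h -5.64 dx,dy [ 1.6 -0. ] Fn 57.85
```

The key bottomed out at h ≈ −4.7 mm. My stepped threshold then failed to stop the move, and the force rose to 58 N, below the 120 N wrist limit. I'm backing off now.

```bash
python3 - <<'E'
from h import *
from cell import ctrl
a=np.radians(14);n=np.array([-np.sin(a),0,np.cos(a)]);K=np.array([-.148,-.0005,.0605]);Q=bq(-n,[1,0,0])
ctrl.movel(w(*(K+.10*n)),rate=.1);rep(ctrl)
ctrl.movel(w(-.19,0,.36),rate=.25);ctrl.pause(.2);rep(ctrl)
d,s=shot(ctrl,"wrist","w4")
v,u=np.mgrid[0:420,0:560]; o,D=ray(d,np.c_[u.ravel(),v.ravel()].astype(float),s); C=((o+D*d["z_map"].ravel()[:,None]-O)@B).reshape(420,560,3)
for nm,p in (("menu",(233,148)),("tare",(279,148)),("power",(324,148)),("tareL",(270,148))):
    q=C[p[1]-2:p[1]+3,p[0]-2:p[0]+3].reshape(-1,3);print(nm,np.median(q,0).round(4),"h",round(float(np.median((q-K)@n))*1e3,2))
d0,s0=load("w3");o,D=ray(d0,np.c_[u.ravel(),v.ravel()].astype(float),s0);C0=((o+D*d0["z_map"].ravel()[:,None]-O)@B).reshape(420,560,3)
for p in ((233,148),(279,148),(324,148)): print("before",round(float(np.median((C0[p[1]-2:p[1]+3,p[0]-2:p[0]+3].reshape(-1,3)-K)@n))*1e3,2))
df=cv2.absdiff(d["image"],d0["image"]).max(2);print("changed px",(df>40).sum())
for sd in (1,-1):
    m=(C[...,2]>.18)&(C[...,2]<.27)&(sd*C[...,1]>.109)&(sd*C[...,1]<.16)&(abs(C[...,0])<.12);p=C[m];print(sd,len(p),np.percentile(p[:,0],[2,50,98]).round(4))
E
```

```text
t 30.57 tcp_b [-0.1725 -0.0005  0.1569] F [ 0.39  0.22 -0.27]
 t 31.74 tcp_b [-0.1905 -0.      0.3585] F [-0.77 -0.65  0.02]
menu [-0.1507 -0.0664  0.0597] h -0.25
tare [-0.1508 -0.0009  0.0595] h -0.37
power [-0.1507  0.0632  0.0592] h -0.29
tareL [-0.1508 -0.0137  0.0592] h -0.6
before 0.02
before 0.03
before -0.1
changed px 7688
1 444 [-0.0608 -0.0596 -0.0515]
-1 502 [-0.0601 -0.0588 -0.051 ]
```

View pics/w4.png

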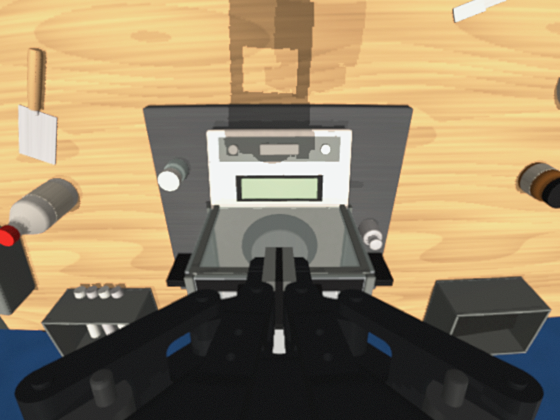

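```bash
python3 - <<'E'
from h import *
from cell import ctrl
ctrl.movep(w(-.03,0,.46),bq([0,0,-1],[-1,0,0]));ctrl.pause(.3);rep(ctrl)
d,s=shot(ctrl,"wrist","w5")
v,u=np.mgrid[0:420,0:560]; o,D=ray(d,np.c_[u.ravel(),v.ravel()].astype(float),s); C=((o+D*d["z_map"].ravel()[:,None]-O)@B).reshape(420,560,3)
for sd in (1,-1):
    m=(C[...,2]>.18)&(C[...,2]<.27)&(sd*C[...,1]>.109)&(sd*C[...,1]<.16)&(abs(C[...,0])<.12);p=C[m];print(sd,len(p),np.percentile(p[:,0],[2,50,98]).round(4))
m=(C[...,2]>.244)&(C[...,2]<.27)&(abs(C[...,0])<.15)&(abs(C[...,1])<.1);print("grip",np.percentile(C[m][:,0],[2,50,98]).round(4))
E
```

```text
t 34.76 tcp_b [-0.03 -0.    0.46] F [ 0.84  0.33 -0.02]
1 165 [-0.0586 -0.0505 -0.0495]
-1 196 [-0.0587 -0.0499 -0.0488]
grip [-0.0593 -0.0528 -0.0492]
```

View pics/w5.png

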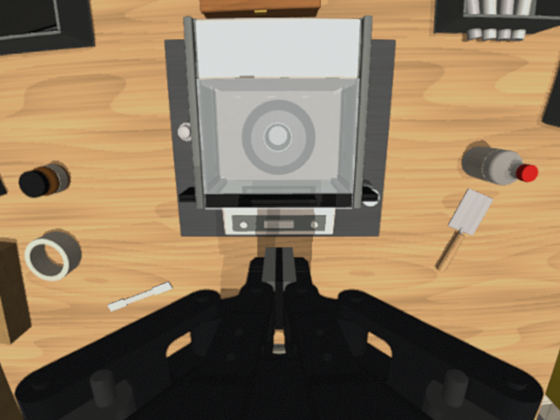

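This view shows the doors still shut, with the side tabs and the top grip in line at row ~198. The beaker at (278,135) stands at the centre of the pan. The weight at (184,131), the weigh bottle at (370,196) and the other objects look undisturbed, and the robot is clear of everything. I'm handing in.

```bash
python3 - <<'E'
from cell import ctrl
print(ctrl.hand_in(), ctrl.sense()["t"])
E
```

```text
the job is handed in; nothing more can be done
the job is handed in; nothing more can be done
```

All three doors are shut and the tare key was pressed right down and came back up; I handed the job in at about 35 s of the 58 s allowed.

- **Doors:** I pushed the top, left and right doors shut by the rear faces of their grips with closed fingertips, each until it hit its hard stop. A repeat push moved none of them further. The last wrist picture puts all three grips' rear faces at about x = −0.049 m of the balance.
- **Tare key:** I pressed it square to the panel. It started to move at about 2 N and bottomed out after about 4 mm. Afterwards its top measured level with the other two keys again. The fingertips touched neither of those.
- **Bench:** The last picture shows the beaker still in the middle of the pan, the other objects apparently unmoved, and the robot clear of everything.

**One thing went wrong:** at the bottom of the press my 9 N contact stop did not trigger, because I was moving in small separate steps. The fingertips pushed the bottomed key with about 58 N before I backed off. That is under the 120 N wrist limit but harder than intended; I saw no lasting effect.

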